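Seat the heel lift and hold the hardness gauge on it

TASK

First press the rubber heel lift of the upside-down shoe fully home on its heel. Then take the hardness gauge out of its rest block by the orange grip, and hold its brass plunger on the yellow dot, square to the heel face, with a light push of about 4 N (the sprung plunger roughly half way in); do not ram it. The program finishes while the gripper is still holding the gauge there, and the brush, tin and tray nearby are left where they are.

Things in the scene. Friction and masses are not known exactly. Their poses are not given: they have to be found in the camera images.
- dot (a point): Centre of a yellow dot 16 mm across on the face of the black rubber heel lift. z: outward normal of the face (press along -z); y: along the shoe to the toe. The face points up but leans 0.22 to 0.40 rad towards its own -x side, roughly the robot's side; its height is about 0.16 m. The D-shaped lift is 62 mm wide (x), reaches 37 mm behind the dot and 24 mm towards the toe, 8 mm thick.
- heel_lift (a joint): How far the heel lift is pressed in: starts at 0 to 0.002 m, 0.006 m is fully home against a hard stop. It slides along the dot's -z on three pins with a constant friction of about 8 N and stays where it is left; more than that force drives it, e.g. with closed fingertips on the dot.
- shoe: Upside-down black shoe with brown sole and tan heel block, clamped stiffly on a green fixed jack (120 x 200 mm); the lift is part of it. Origin: on the tilt axis below the heel, 50 mm above the table; y to the toe, z square to sole and heel face. Sole 84 wide, reaching y = 229 mm, surface at z = 79 mm; heel face at z = 112 mm with the lift home (up to 6 mm more before). Pressing does not move it.
- gauge: Loose hardness gauge, 0.2 kg, upright in its rest block. z: up its axis; origin: underside of its collar (radius 20, 8 thick), level with the block's top. Above: blue round dial housing (54 across, 24 thick, axis along x) from z = 8 to 62 mm, then an orange round grip, 30 mm diameter, z = 62 to 122 mm. Below: steel nose 18 across, 28 long; plunger to z = -38 mm.
- gauge_grip (a point): Point on the axis of the orange grip, 95 mm above the gauge's origin and 27 mm below the top end of the grip: put the TCP here. z up along the gauge.
- gauge_tip (a point): End of the brass plunger (8 mm across), on the gauge's axis, 38 mm below the gauge's origin with the plunger out; moves in with the plunger. z points back up the gauge's axis.
- plunger (a joint): How far the plunger is pushed in: 0 = fully out, 0.010 m = bottomed. Linear spring of 800 N/m: 5 mm is 4 N.
- rest: Fixed pale wooden rest block, 90 x 90 x 50 mm, with a vertical hole 23 mm across right through its middle for the gauge's nose. Origin: centre of its underside, on the table.
- brush: Bystander: shoe brush, dark wooden back and pale bristles, 150 (x) x 50 x 42 mm; origin under its centre. Leave it alone.
- polish_tin: Bystander: red polish tin with steel lid, 76 mm across, 27 mm high; origin under its centre. Leave it alone.
- parts_tray: Bystander: cardboard tray of spare heel parts, 100 x 120 x 40 mm; origin under its centre. Leave it alone.
Things that resemble listed ones, but are neither listed nor needed, are in the scene too. Leave any green or purple look-alike of the gauge alone.

How it is judged:
On the way, in this order (a step that is already met when the one before it is completed fails the run):
1. the heel lift is pressed fully home (at least 5 of its 6 mm) (value of joint heel_lift above 0.005 m), for 0.2 s.
2. the gauge is held in the fingers, lifted clear of its rest block (z of gauge_tip in the frame of rest above 0.055 m and contact force between the fingers and gauge above 1 N and contact force between gauge and rest below 0.05 N), for 0.2 s.
At the end, for the whole second after the job is handed in: Lift home (5 of 6 mm or more); gauge held still in the fingers, off its rest, plunger tip within 8 mm of the dot's centre, axis within 0.15 rad of the heel face's normal, pushing 2 to 7 N (plunger 2.2 to 9.2 mm in); the robot itself does not touch the shoe (value of joint heel_lift above 0.005 m and distance between gauge_tip and dot below 0.008 m and angle between the z axis of gauge_tip and the z axis of dot, either way round below 0.15 rad and angle between gauge's own z axis and vertical below 0.8 rad and contact force between gauge and shoe between 2 and 7 N and value of joint plunger between 0.0022 and 0.0092 m and contact force between the fingers and gauge above 1 N and contact force between the arm and shoe below 0.05 N and contact force between gauge and rest below 0.05 N and linear speed of gauge below 0.02 m/s); the arm keeps its last pose, push and grip.
It fails at once if the gauge is rammed onto the shoe (over 20 N) (contact force between gauge and shoe above 20 N).
It fails at once if the brush, tin or tray is moved by more than 20 mm (distance of any of brush, polish_tin, parts_tray from where it was at the start of the episode above 0.02 m).
It also fails if it takes over 45 s, if anything falls off the work surface, if the arm or the gripper's body presses on something with over 40 N, if the wrist force passes 120 N, or if a joint passes its speed limit or range.

ROBOT

A 6-joint arm with a two-finger parallel gripper is mounted at the origin on the work surface. World frame = base frame: x ahead of the robot, y to its left, z up, the work surface at z = 0. Lengths are in m, angles in rad, forces in N, time in s.
With the tool pointing down it reaches from about 0.275 to 0.775 m from the base axis. Payload 14.6 kg.
Tool frame: the origin (TCP) lies between the finger pads, 19 mm behind the fingertips; this is the grasp point; z points along the fingers, y is the line along which they close (so a half turn about z gives the same grasp; the last joint's range is limited). The gripper opens to 85 mm and grips with 20 to 120 N. Pads are 22 mm wide; open, the fingers measure 114 mm over their backs; the gripper's body (76 mm by 85 mm) begins 54 mm behind the grasp point. The pads swing forward as they close: fully open they stand 13 mm farther back than shut.
Start: joints at [-0.155, 0.263, -0.048, 1.259, 0, 1.415], TCP at [0.525, -0, 0.25] pointing down, gripper open.
Joint ranges: [-2.65, 2.65], [-0.89, 1.7], [-1.18, 1.37], [-2.13, 2.11], [-1.35, 1.29], [-3.14, 3.14]. Speed limits (rad/s): [1.89, 1.89, 2.57, 2.79, 3.14, 3.14].

INTERFACE

Orientations are given as a unit quaternion [w, x, y, z].
In Python, from station import state, grab_frame, camera_model, hand_in gives the robot as it stands. The module is installed in compiled form; this text tells all that it offers.
- The arm moves only by the tool servo_tool, never from a script. Its argument "steps" is one flat list of numbers, 6 for each row, row after row: the shift along the tool's x, y, z in mm, then the turn, a rotation vector about the tool's x, y, z in degrees. In form: [dx, dy, dz, ax, ay, az, dx, dy, dz, ax, ay, az, ...]. A call has exactly 10 rows; each row shifts and turns the commanded pose from where the row before left it, along the tool's axes as they then stand; what a row does not reach is not made up. A row lasts 1/12 s, in which the tool goes at most 41.7 mm and 7.16 degrees, less where a joint would pass 70% of its speed; a pose out of reach is approached as far as the arm can. A call is refused whole if a number of a shift passes 41.7 or a number of a turn 7.16, either way. A call with a gripper value outside its range is refused whole. "jaw" is the opening, from -1 (shut) to 1 (fully open), set as the call begins (left out, the last holds). The fingers move at their own pace and stop on an object; "force" is the grip in N (left out, the last holds). Time passes only in rows, so rows that do not move let the fingers close, or fill a call up. It gives the time, the measured TCP pose, the force, the opening and the grip force at its end, in the units of the state.
- state(): the state, without advancing time (a new reading comes with each control period).
- grab_frame(name): name is "scene" or "side" or "wrist"; returns (picture, depth): 400x640x3 uint8, red, green, blue; 400x640 float32, m along the optical axis (not along the pixel's ray), 0 where there is no reading.
- camera_model(name): a dict with "camera_matrix" (3x3 intrinsics, pixels), "xyz" and "rotation" of the camera in the world. Camera axes: x right, y down, z forward; pixel columns grow to the right and rows downward; lengths in m; the calibration is good to about 2 mm. A picture is of the moment at which its call begins: read the wrist's pose just before it. camera_model takes no time and is no camera call; for the wrist camera it gives the pose at the moment of the call.
- hand_in(): hands the job in; it is judged then, once.
The state is a dict: "clock": time; "qpos": joint angles; "qd": joint speeds; "joint_efforts": joint torques, N m; "position": TCP position; "orientation": TCP orientation; "wrist_force": force on the tool from outside, world axes, zero at the start; "moment": the same for the moment, N m; "gripper_width": finger opening in m; "grasp_force": force on a finger pad.
Only numpy, scipy, OpenCV 4.12 (cv2) and the standard library are available. Lean on these libraries where they do the work, as an engineer would, in place of code of your own. Each camera call takes 0.05 s, during which the arm holds its last target. There are 200 camera calls.

## Working session

There is one attempt and no reset: what is moved stays moved. The work goes in short steps, Python scripts to look and compute and a tool call to move; the robot and the scene stay as the last step left them, time stands still between calls to the robot, and variables do not carry over. Pictures are saved under pics/ and viewed, at most 10 in all, crops included, and the job is handed in when it is done.

Besides the shell and the picture viewer there is one more tool, called after "Request:" as name(argument=value, ...) on one line, values as JSON. servo_tool: Moves the arm, as the interface text tells. Its arguments: {"type":"object","properties":{"steps":{"type":"array","items":{"type":"number"}},"jaw":{"type":"number"},"force":{"type":"number"}},"required":["steps"]}

```bash
mkdir -p pics
cat > h.py <<'E'
import numpy as np, cv2
from station import *
from scipy.spatial.transform import Rotation as R
def cam(n):
    m=camera_model(n); Rm=np.array(m["rotation"],float)
    if Rm.shape!=(3,3):
        q=Rm.ravel(); Rm=R.from_quat([q[1],q[2],q[3],q[0]]).as_matrix()
    return np.array(m["camera_matrix"]),np.array(m["xyz"]),Rm
def cloud(n):
    K,t,Rm=cam(n); p,d=grab_frame(n); p=p.copy()
    v,u=np.mgrid[:400,:640]
    P=np.stack([(u-K[0,2])/K[0,0]*d,(v-K[1,2])/K[1,1]*d,d],-1)@Rm.T+t
    P[d==0]=np.nan
    return p,d,P
def tool():
    s=state();q=s["orientation"]
    return np.array(s["position"]),R.from_quat([q[1],q[2],q[3],q[0]])
E
python3 - <<'E'
from h import *
for n in("scene","side","wrist"):
    p,d,P=cloud(n); np.savez(n+"0.npz",p=p,d=d,P=P); print(n,camera_model(n))
    cv2.imwrite(f"pics/{n}0.png",p[:,:,::-1])
print(state())
E
```

```text
scene {'camera_matrix': array([[367.96987674,   0.        , 322.95403677],
       [  0.        , 367.96987674, 200.118204  ],
       [  0.        ,   0.        ,   1.        ]]), 'xyz': array([0.96794918, 0.71831122, 0.7128987 ]), 'rotation': array([-0.11730997,  0.23686525,  0.86290883, -0.43072215])}
side {'camera_matrix': array([[495.54413257,   0.        , 323.2813516 ],
       [  0.        , 495.54413257, 194.34852546],
       [  0.        ,   0.        ,   1.        ]]), 'xyz': array([ 0.31749649, -0.8033546 ,  1.00049418]), 'rotation': array([-0.37866925,  0.91266814, -0.14163875,  0.05987421])}
wrist {'camera_matrix': array([[324.91157794,   0.        , 320.73295918],
       [  0.        , 324.91157794, 196.73457549],
       [  0.        ,   0.        ,   1.        ]]), 'xyz': array([0.52554425, 0.06580254, 0.37426619]), 'rotation': array([1.32255112e-01, 9.91215607e-01, 4.33767530e-04, 1.30937297e-04])}
{'clock': 0.15, 'qpos': array([-1.55309994e-01,  2.63417161e-01, -4.87130279e-02,  1.25939630e+00,
        2.82092253e-05,  1.41548769e+00]), 'qd': array([-2.96609970e-04, -2.39240954e-03,  1.93915555e-03,  4.12657094e-05,
        5.70722243e-04,  4.42613207e-04]), 'joint_efforts': array([ 2.40502384e-03, -6.37823009e+01,  3.84648621e+01,  1.05481912e-02,
       -5.52052688e-05,  6.25772100e-05]), 'position': array([5.24842008e-01, 2.18850430e-05, 2.49662104e-01]), 'orientation': array([-3.03286566e-04,  7.07107217e-01,  7.07106251e-01, -2.03715237e-04]), 'wrist_force': array([-0.1077787 , -1.22964917,  0.03668278]), 'moment': array([ 0.00020058, -0.02474659, -0.0006003 ]), 'grasp_force': 0.0, 'gripper_width': 0.0855459460974697}
```

View pics/scene0.png

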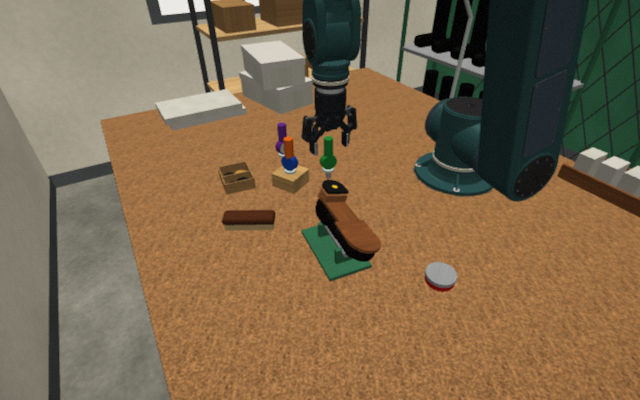

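View pics/side0.png

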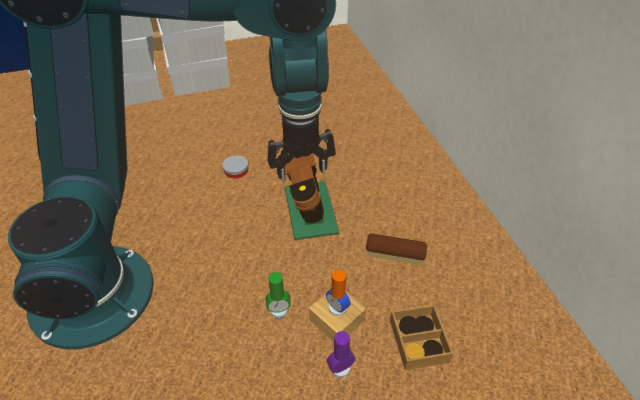

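Scene view: the orange-and-blue gauge stands in its wooden block at (289,160), the green look-alike is at (328,155) and the purple one at (282,138). In the side view they are at (338,292), (277,295) and (341,355). Only the first has an orange grip, a blue dial and a wooden block, so it fits the description. The yellow dot is at scene (335,186), side (302,188). Next is the confirming crop and the measurements.

```bash
cat >> h.py <<'E'
def mask(p,lo,hi):
    return cv2.inRange(cv2.cvtColor(p,cv2.COLOR_RGB2HSV),lo,hi)>0
def blob(m,box=None):
    m=m.copy()
    if box: k=np.zeros_like(m);k[box[1]:box[3],box[0]:box[2]]=1;m&=k
    n,l,s,c=cv2.connectedComponentsWithStats(m.astype(np.uint8))
    i=1+np.argmax(s[1:,4]); return l==i,s[i],c[i]
def ray(n,c):
    K,t,Rm=cam(n); d=Rm@np.linalg.inv(K)@[c[0],c[1],1]; return t,d/np.linalg.norm(d)
def meet(rs):
    A=sum(np.eye(3)-np.outer(d,d) for t,d in rs); b=sum((np.eye(3)-np.outer(d,d))@t for t,d in rs)
    x=np.linalg.solve(A,b); return x,[1e3*np.linalg.norm(np.cross(x-t,d)) for t,d in rs]
def plane(Q):
    for _ in range(3):
        c=Q.mean(0); n=np.linalg.svd(Q-c)[2][2]; n*=np.sign(n[2]); e=(Q-c)@n; Q=Q[abs(e)<2*e.std()+1e-4]
    return c,n,e.std(),len(Q)
E
python3 - <<'E'
from h import *
Y=((22,150,120),(35,255,255)); O=((4,200,120),(14,255,255))
bx={"scene":((320,175,350,200),(275,130,300,165)),"side":((290,175,315,200),(325,265,352,305))}
rd=[];ro=[]
for n in bx:
    z=np.load(n+"0.npz");p,P=z["p"],z["P"]
    m,s,c=blob(mask(p,*Y),bx[n][0]);print(n,"dot",s,c,np.nanmedian(P[m],0));rd.append(ray(n,c))
    # face: black pixels around dot at near heights
    dist=np.linalg.norm(P-np.nanmedian(P[m],0),axis=-1)
    dark=(p.max(-1)<45)|m; f=dark&(dist<.028)
    print(" plane",plane(P[f]))
    m,s,c=blob(mask(p,*O),bx[n][1]);Q=P[m];print(n,"grip",s,c,np.nanmin(Q,0),np.nanmax(Q,0),np.nanmean(Q,0));ro.append(ray(n,c))
print(meet(rd),meet(ro))
a=np.load("side0.npz")["p"][230:390,240:460]; cv2.imwrite("pics/crop.png",cv2.resize(a,None,fx=3,fy=3,interpolation=2)[:,:,::-1])
E
```

```text
scene dot [332 185   6   3  16] [334.5 186. ] [0.53239942 0.0419187  0.15431284]
 plane (array([0.5324005 , 0.0420295 , 0.15435458]), array([-0.26126382,  0.03001316,  0.96480072]), np.float64(0.0006860199177279978), 143)
scene grip [284 137   9  21 100] [287.99 145.02] [ 0.37521404 -0.54656599 -0.00376473] [ 0.54562344 -0.22198425  0.1720174 ] [ 0.53298012 -0.23579179  0.14806809]
side dot [299 185   7   6  27] [302.18518519 187.66666667] [0.5344154  0.03974785 0.15586403]
 plane (array([0.53494435, 0.04152727, 0.1556068 ]), array([-0.2055425,  0.2433992,  0.9478972]), np.float64(0.001229790079528362), 27)
side grip [332 270  14  28 339] [338.31268437 283.51327434] [ 0.51611805 -0.25972379  0.00181004] [ 0.56092072 -0.1174896   0.17392525] [ 0.52850769 -0.24928977  0.15115134]
(array([0.53378172, 0.04226113, 0.15505603]), [np.float64(0.9674569676312161), np.float64(0.9674569676312759)]) (array([ 0.52999546, -0.2437906 ,  0.14343209]), [np.float64(0.5234578422555575), np.float64(0.5234578422556121)])
```

View pics/crop.png

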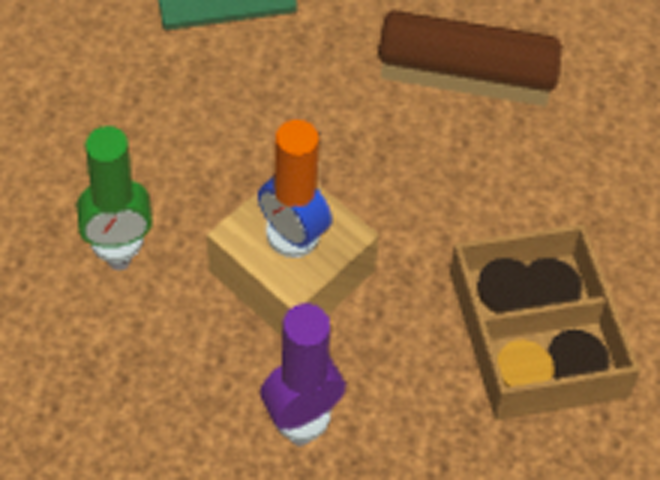

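View pics/wrist0.png

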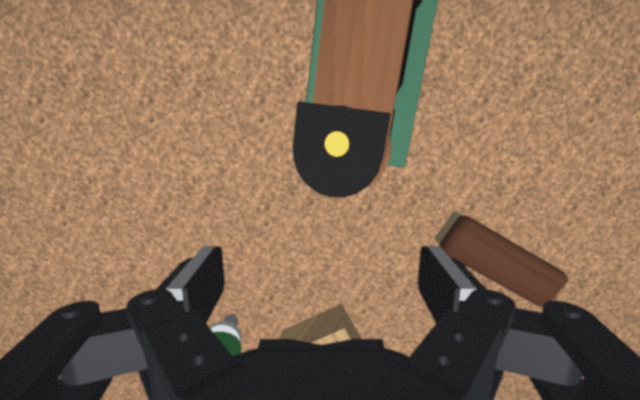

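The crop confirms it: the orange grip with the blue dial in the wooden block (crop (297,160)) is the gauge; green (108,160) and purple (307,340) are look-alikes. The wrist view shows the yellow dot at (337,144) on the whole lift face, toe towards the top of the picture. Now the face normal from wrist depth.

Run:
```python
from h import *
z=np.load("wrist0.npz");p,P,d=z["p"],z["P"],z["d"]
m,s,c=blob(mask(p,(22,100,120),(35,255,255)),(300,100,380,190));print(s,c,np.nanmedian(P[m],0))
rs=[ray("wrist",c),ray("side",(302.19,187.67)),ray("scene",(334.5,186))]; x,e=meet(rs);print("dot",x,e)
D=np.nanmean(P[m],0); L=np.linalg.norm(P-D,axis=-1)
lift,_,_=blob(((p.max(-1)<60)|m)&(L<.05),(280,90,400,205))
f=cv2.erode(lift.astype(np.uint8),np.ones((7,7)))>0
c0,n,e,k=plane(P[f]);print("plane",c0,n,e,k,"tilt",np.arccos(n[2]))
# sole plane as check (brown, ahead of lift)
sole=mask(p,(4,60,60),(14,200,230)); sole[95:]=0; sole[:,:325]=0; sole[:,395:]=0
print("sole",plane(P[sole&np.isfinite(P[...,2])&(P[...,2]>.07)]))
# straight toe edge of the lift -> x axis ; outline min area
q=P[lift]; 
us=np.arange(310,380); e=np.array([P[np.where(lift[:,u])[0].min()+1,u] for u in us]); e=e[np.isfinite(e).all(1)]
cc=e.mean(0); v=np.linalg.svd(e-cc)[2][0]; v*=np.sign(v[0]); print("edge dir",v,"angle",np.arctan2(v[1],v[0]), "n.v",n@v)
print("hyp tilt about y: yaxis=",np.cross(n,v))
print(np.degrees(tool()[1].as_rotvec()))
```

```text
[324 131  26  26 530] [336.41132075 143.49622642] [0.53569273 0.04348455 0.1581834 ]
dot [0.53472113 0.04290889 0.15513425] [np.float64(1.3933808583468876), np.float64(0.93867241233445), np.float64(1.5752603818946709)]
plane [0.5367315  0.04109214 0.15819021] [-0.26440143  0.03371326  0.96382327] 0.0005712127881659915 4068 tilt 0.26980356519339677
sole (array([0.55249009, 0.10723544, 0.12583216]), array([-0.26341003,  0.03429348,  0.96407423]), np.float64(0.0006123756365568648), 6217)
edge dir [ 0.95906083 -0.11914141  0.25691953] angle -0.12359398063644775 n.v -0.009968674160991729
hyp tilt about y: yaxis= [ 1.23492860e-01  9.92295040e-01 -8.31907606e-04]
[-1.27254730e+02 -1.27254556e+02  3.66616644e-02]
```

```bash
cat >> h.py <<'E'
N=np.array([-.2640,.0339,.9639]); N/=np.linalg.norm(N); DOT=np.array([.535,.0430,.157])
def tilted(z,R0):  # least rotation of R0 that brings tool z onto z
    a=R0.apply([0,0,1]); w=np.cross(a,z); s=np.linalg.norm(w)
    return R.from_rotvec(w/max(s,1e-9)*np.arctan2(s,a@z))*R0
def go(p1,R1):
    p0,R0=tool(); print("turn deg",np.round(np.degrees((R0.inv()*R1).as_rotvec()),2),"shift mm (old axes)",np.round(1e3*R0.inv().apply(p1-p0),1),"(new axes)",np.round(1e3*R1.inv().apply(p1-p0),1))
E
python3 - <<'E'
from h import *
p0,R0=tool(); R1=tilted(-N,R0); go(DOT+N*.019,R1); go(DOT+N*.039,R1)
for n in("side","scene"):
    z=np.load(n+"0.npz");p,P=z["p"],z["P"]
    for nm,lo,hi in(("green",(50,150,50),(70,255,255)),("purple",(130,100,50),(150,255,255)),("orange",(4,200,120),(14,255,255))):
        b={"side":{"green":(255,260,300,320),"purple":(320,325,360,378),"orange":(325,265,352,305)},"scene":{"green":(315,130,340,170),"purple":(272,120,288,155),"orange":(275,130,300,165)}}[n][nm]
        m,s,c=blob(mask(p,lo,hi),b);Q=P[m]; Q=Q[np.isfinite(Q[:,2])];h=np.percentile(Q[:,2],97)
        t=Q[Q[:,2]>h-.006]; print(n,nm,h,np.median(t,0), np.median(Q,0))
E
```

```text
turn deg [-15.35  -1.97  -0.  ] shift mm (old axes) [43.6  5.2 74.3] (new axes) [ 46.1 -14.5  71.5]
turn deg [-15.35  -1.97  -0.  ] shift mm (old axes) [44.3 -0.1 55.1] (new axes) [ 46.1 -14.5  51.5]
side green 0.1605193265349717 [ 0.40694606 -0.20220469  0.15847142] [ 0.40601042 -0.20947314  0.1306049 ]
side purple 0.16028743346753854 [ 0.49359198 -0.37188304  0.15842871] [ 0.48933023 -0.3803982   0.10820566]
side orange 0.1724543731354715 [ 0.53045102 -0.24373384  0.17027335] [ 0.52775915 -0.25236565  0.15726925]
scene green 0.15775720553819245 [ 0.41125641 -0.19120995  0.15705021] [ 0.41411039 -0.18530775  0.09469165]
scene purple 0.15829834444518448 [ 0.497425   -0.36065202  0.15707598] [ 0.50459479 -0.35598677  0.12820385]
scene orange 0.17083946218979387 [ 0.5349288  -0.23488183  0.16965324] [ 0.53713159 -0.22718588  0.15592575]
```

Request:
servo_tool(steps=[0,0,0,-5.12,-0.66,0,0,0,0,-5.12,-0.66,0,0,0,0,-5.11,-0.65,0,15,-5,10,0,0,0,15,-5,15,0,0,0,16,-4.5,15,0,0,0,0,0,0,0,0,0,0,0,0,0,0,0,0,0,0,0,0,0,0,0,0,0,0,0], jaw=-1, force=40)

```text
clock: 0.98
position: [0.5224, 0.0439, 0.2069]
orientation: [0.107, 0.701, 0.7, 0.083]
wrist_force: [-0.6, -0.5, 0.4]
gripper_width: -0.0001
grasp_force: 0.0
```

Run:
```python
from h import *
p0,R0=tool(); go(DOT+N*.019,tilted(-N,R0)); print(state()["gripper_width"],state()["wrist_force"])
p,d,P=cloud("wrist"); m,s,c=blob(mask(p,(22,100,120),(35,255,255)));print(s,c,np.nanmedian(P[m],0));print(meet([ray("wrist",c),ray("side",(302.19,187.67)),ray("scene",(334.5,186))]))
cv2.imwrite("pics/w1.png",p[:,:,::-1])
```

```text
turn deg [ 0.1   0.02 -0.  ] shift mm (old axes) [ 0.9 -1.1 32.4] (new axes) [ 0.8 -1.  32.4]
-0.00013238028164379255 [-0.59176895 -0.47547925  0.44950267]
[304 212  30  23 588] [318.88095238 223.75510204] [0.53549147 0.0448409  0.15832171]
(array([0.53488864, 0.04305347, 0.15533736]), [np.float64(1.6391961424644663), np.float64(1.1922937322430436), np.float64(1.6095675928737887)])
```

View pics/w1.png

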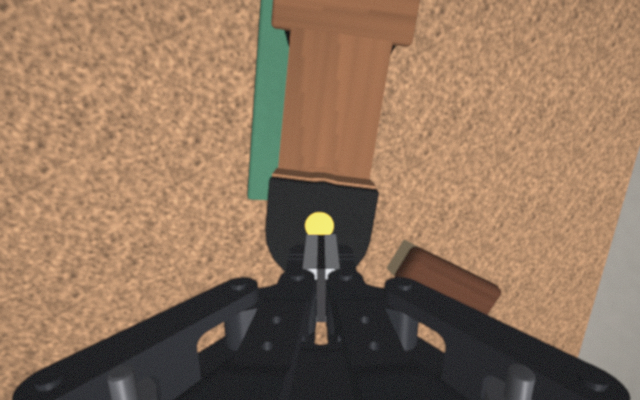

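The fingertips, at (320,250), are centred in front of the dot at (319,224). Descending slowly.

Request:
servo_tool(steps=[0.5,-0.5,8,0,0,0,0.4,-0.5,8,0,0,0,0,0,6,0,0,0,0,0,3,0,0,0,0,0,2,0,0,0,0,0,1,0,0,0,0,0,1,0,0,0,0,0,0,0,0,0,0,0,0,0,0,0,0,0,0,0,0,0])

```text
clock: 1.87
position: [0.5286, 0.0445, 0.178]
orientation: [0.107, 0.701, 0.701, 0.082]
wrist_force: [-0.2, -0.2, -1.0]
gripper_width: 0.0003
grasp_force: 0.0
```

Run:
```python
from h import *
p0,R0=tool(); go(DOT+N*.019,tilted(-N,R0)); print(state()["wrist_force"]@N)
```

```text
turn deg [0.06 0.   0.  ] shift mm (old axes) [-0.7  0.6  3. ] (new axes) [-0.7  0.6  3. ]
-0.90865959889246
```

Request:
servo_tool(steps=[0,0,1,0,0,0,0,0,1,0,0,0,0,0,1,0,0,0,0,0,1,0,0,0,0,0,0.5,0,0,0,0,0,0.5,0,0,0,0,0,0,0,0,0,0,0,0,0,0,0,0,0,0,0,0,0,0,0,0,0,0,0])

```text
clock: 2.7
position: [0.5299, 0.0443, 0.1731]
orientation: [0.107, 0.701, 0.701, 0.082]
wrist_force: [-3.7, 0.4, 5.7]
gripper_width: -0.0
grasp_force: 3.0
```

```bash
cat > t.py <<'E'
from h import *
p0,R0=tool(); print("tip height over DOT",1e3*((p0-DOT)@N-.019),"force along N",state()["wrist_force"]@N); go(DOT+N*.019,tilted(-N,R0))
E
python3 t.py
```

```text
tip height over DOT -2.0527763166121002 force along N 6.501840184213286
turn deg [0.05 0.01 0.  ] shift mm (old axes) [-0.7  0.7 -2.1] (new axes) [-0.7  0.7 -2.1]
```

In contact at about 6.5 N; pressing on.

Request:
servo_tool(steps=[0,0,0.6,0,0,0,0,0,0.6,0,0,0,0,0,0.6,0,0,0,0,0,0.6,0,0,0,0,0,0.6,0,0,0,0,0,0,0,0,0,0,0,0,0,0,0,0,0,0,0,0,0,0,0,0,0,0,0,0,0,0,0,0,0])

```text
clock: 3.53
position: [0.5306, 0.0442, 0.1702]
orientation: [0.107, 0.701, 0.701, 0.082]
wrist_force: [-2.6, 0.3, 5.8]
gripper_width: -0.0
grasp_force: 2.9
```

```bash
python3 t.py
```

```text
tip height over DOT -5.088587690052212 force along N 6.321248650539158
turn deg [ 0.05  0.   -0.  ] shift mm (old axes) [-0.7  0.7 -5.1] (new axes) [-0.7  0.7 -5.1]
```

Request:
servo_tool(steps=[0,0,0.5,0,0,0,0,0,0.5,0,0,0,0,0,0.5,0,0,0,0,0,0.5,0,0,0,0,0,0,0,0,0,0,0,0,0,0,0,0,0,0,0,0,0,0,0,0,0,0,0,0,0,0,0,0,0,0,0,0,0,0,0])

```text
clock: 4.37
position: [0.531, 0.0442, 0.1697]
orientation: [0.107, 0.701, 0.701, 0.083]
wrist_force: [-19.7, 0.9, 33.0]
gripper_width: 0.0
grasp_force: 18.0
```

```bash
python3 t.py
```

```text
tip height over DOT -5.644954930527704 force along N 37.06245004623085
turn deg [ 0.13  0.01 -0.  ] shift mm (old axes) [-0.8  0.6 -5.6] (new axes) [-0.8  0.5 -5.6]
```

Hard stop reached (37 N, travel stopped at −5.6 mm), so the lift is home. Retracting, levelling the tool and heading for the gauge.

Request:
servo_tool(steps=[0,0,-5,0,0,0,0,0,-20,0,0,0,0,0,-30,0,0,0,0,0,-30,0,0,0,0,0,-10,5.12,0.66,0,0,0,-10,5.12,0.66,0,-10,0,0,5.1,0.65,0,-30,0,0,0,0,0,-30,0,0,0,0,0,-30,0,0,0,0,0], jaw=1)

```text
clock: 5.2
position: [0.5046, -0.0536, 0.2692]
orientation: [-0.0, 0.707, 0.707, -0.0]
wrist_force: [0.4, -0.2, -0.0]
gripper_width: 0.0853
grasp_force: 0.0
```

```bash
cat > t2.py <<'E'
from h import *
D=R.from_matrix(np.array([[0,1,0],[1,0,0],[0,0,-1.]])); go(np.array([.532,-.30,.275]),D); print(state()["qpos"])
E
python3 t2.py
```

```text
turn deg [-0.03 -0.01  0.05] shift mm (old axes) [-246.4   27.2   -5.9] (new axes) [-246.4   27.4   -5.8]
[-2.66513545e-01  2.27980378e-01 -4.48622451e-02  1.29848976e+00
  1.58750098e-05  1.30338376e+00]
```

Request:
servo_tool(steps=[-30,3,0,0,0,0,-30,3,0,0,0,0,-30,3,0,0,0,0,-30,3,-3,0,0,0,-30,3,-3,0,0,0,-30,3,0,0,0,0,-30,3,0,0,0,0,-26,3,0,0,0,0,-10,3,0,0,0,0,0,0,0,0,0,0])

```text
clock: 6.03
position: [0.5315, -0.3004, 0.2747]
orientation: [-0.0, 0.708, 0.706, -0.0]
wrist_force: [0.9, -0.4, -0.4]
gripper_width: 0.0853
grasp_force: 0.0
```

Run:
```python
from h import *
p,d,P=cloud("wrist"); K,t,Rm=cam("wrist")
cv2.imwrite("pics/w2.png",p[:,:,::-1])
m,s,c=blob(mask(p,(4,200,120),(14,255,255)));print(s,c)
Q=P[m];Q=Q[np.isfinite(Q[:,2])];h=np.percentile(Q[:,2],95);T=Q[Q[:,2]>h-.004]
print("top",h,len(T),T.min(0),T.max(0),(T.min(0)+T.max(0))/2)
# block top edges
w=(np.abs(P[...,2]-.05)<.006)&(np.linalg.norm(P[...,:2]-[.532,-.243],axis=-1)<.075)
w=w&(mask(p,(8,40,60),(30,255,255))); r=cv2.minAreaRect((P[w][:,:2]*1e3).astype(np.float32)); print("block",r,np.median(P[w][:,2]))
sp=ray("side",(338.3,283.5)); print(tool()[0],state()["qpos"])
```

```text
Traceback (most recent call last):
  File "h.py", line 24, in blob
    i=1+np.argmax(s[1:,4]); return l==i,s[i],c[i]
        ~~~~~~~~~^^^^^^^^^
ValueError: attempt to get argmax of an empty sequence
```

View pics/w2.png

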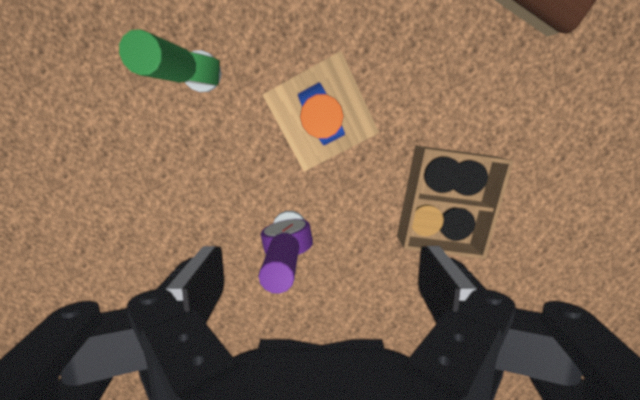

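The wrist view shows the orange grip top at (322,116) over the blue dial and the wooden block. The tray, at (455,200), and the purple one, at (285,260), are clear of the fingers at their present height.

Run:
```python
from h import *
p,d,P=cloud("wrist")
m,s,c=blob(mask(p,(4,110,120),(14,255,255)),(290,85,355,150));print(s,c)
Q=P[m];Q=Q[np.isfinite(Q[:,2])];h=np.percentile(Q[:,2],95);T=Q[Q[:,2]>h-.006]
print("top",h,len(T),T.min(0),T.max(0),(T.min(0)+T.max(0))/2)
t,dd=ray("wrist",c); print("ray@.172",t+dd*(.172-t[2])/dd[2])
side=ray("side",(338.5,275)); print("meet side~top",meet([(t,dd),side]))
w=(np.abs(P[...,2]-.05)<.006)&(np.linalg.norm(P[...,:2]-[.532,-.243],axis=-1)<.075)&(np.hypot(*(np.indices((400,640))-np.array([116,322])[:,None,None]))<80)
r=cv2.minAreaRect((P[w][:,:2]*1e3).astype(np.float32)); print("block",r,np.median(P[w][:,2]))
D=R.from_matrix(np.array([[0,1,0],[1,0,0],[0,0,-1.]])); go(np.array([.532,-.243,.275]),D)
```

```text
[ 300   97   44   44 1489] [321.63868368 118.37004701]
top 0.17372793925212376 1446 [ 0.51797568 -0.25423127  0.16953507] [ 0.54747992 -0.22551189  0.17481969] [ 0.5327278  -0.23987158  0.17217738]
ray@.172 [ 0.53269076 -0.23858791  0.172     ]
meet side~top (array([ 0.53245341, -0.23868145,  0.16533946]), [np.float64(0.27627145968334893), np.float64(0.276271459683314)])
block ((532.7365112304688, -239.8403778076172), (90.20063781738281, 90.28253173828125), 27.301773071289062) 0.0506704073229699
turn deg [-0.01 -0.04 -0.01] shift mm (old axes) [54.9  0.7  0.4] (new axes) [54.9  0.7  0.4]
```

Two views and the block centre agree: axis at (0.5327, −0.2398), grip top at 0.172 m, so the grasp TCP height is 0.145 m.

Request:
servo_tool(steps=[20,0.7,0,0,0,0,20,0.7,0,0,0,0,18.1,0,0,0,0,0,0,0,20,0,0,0,0,0,20,0,0,0,0,0,20,0,0,0,0,0,15,0,0,0,0,0,5,0,0,0,0,0,0,0,0,0,0,0,0,0,0,0])

```text
clock: 6.97
position: [0.5328, -0.2397, 0.1965]
orientation: [0.0, 0.707, 0.707, 0.0]
wrist_force: [0.4, -0.1, 0.2]
gripper_width: 0.0855
grasp_force: 0.0
```

Run:
```python
from h import *
D=R.from_matrix(np.array([[0,1,0],[1,0,0],[0,0,-1.]])); go(np.array([.5327,-.2398,.145]),D)
```

```text
turn deg [0.04 0.01 0.04] shift mm (old axes) [-0.1 -0.1 51.5] (new axes) [-0.1 -0.1 51.5]
```

Request:
servo_tool(steps=[0,0,15,0,0,0,0,0,15,0,0,0,0,0,12,0,0,0,0,0,6,0,0,0,0,0,3,0,0,0,0,0,0,0,0,0,0,0,0,0,0,0,0,0,0,0,0,0,0,0,0,0,0,0,0,0,0,0,0,0])

```text
clock: 7.8
position: [0.5329, -0.2405, 0.1451]
orientation: [0.0, 0.707, 0.707, 0.0]
wrist_force: [0.0, 0.2, 0.4]
gripper_width: 0.0857
grasp_force: 0.0
```

Request:
servo_tool(steps=[0,0,0,0,0,0,0,0,0,0,0,0,0,0,0,0,0,0,0,0,0,0,0,0,0,0,0,0,0,0,0,0,0,0,0,0,0,0,0,0,0,0,0,0,0,0,0,0,0,0,0,0,0,0,0,0,0,0,0,0], jaw=-1, force=70)

```text
clock: 8.63
position: [0.5326, -0.2404, 0.1448]
orientation: [0.0, 0.707, 0.707, -0.0]
wrist_force: [-1.8, 0.5, 4.8]
gripper_width: 0.0287
grasp_force: 68.8
```

Request:
servo_tool(steps=[0,0,-8,0,0,0,0,0,-15,0,0,0,0,0,-22,0,0,0,0,0,-25,0,0,0,0,0,-25,0,0,0,0,0,-25,0,0,0,0,0,-25,0,0,0,0,0,-25,0,0,0,0,0,-10,0,0,0,0,0,0,0,0,0])

```text
clock: 9.47
position: [0.5332, -0.2406, 0.3272]
orientation: [0.002, 0.707, 0.707, 0.001]
wrist_force: [0.3, -0.1, -2.6]
gripper_width: 0.0284
grasp_force: 69.4
```

Run:
```python
from h import *
print(state()["qpos"],state()["wrist_force"]); p0,R0=tool(); go(DOT-.0054*N+.173*N,tilted(-N,R0))
p,d,P=cloud("side"); cv2.imwrite("pics/s3.png",p[60:320,180:500,::-1].repeat(2,0).repeat(2,1))
```

```text
[-5.63240595e-01  3.61824931e-01  3.05525052e-01  1.51074641e+00
  2.13741099e-04  1.00746896e+00] [ 0.25909414 -0.10736241 -2.6410123 ]
turn deg [-15.12  -1.86  -0.  ] shift mm (old axes) [289.3 -42.5   7.9] (new axes) [289.2 -41.8 -12.7]
```

View pics/s3.png

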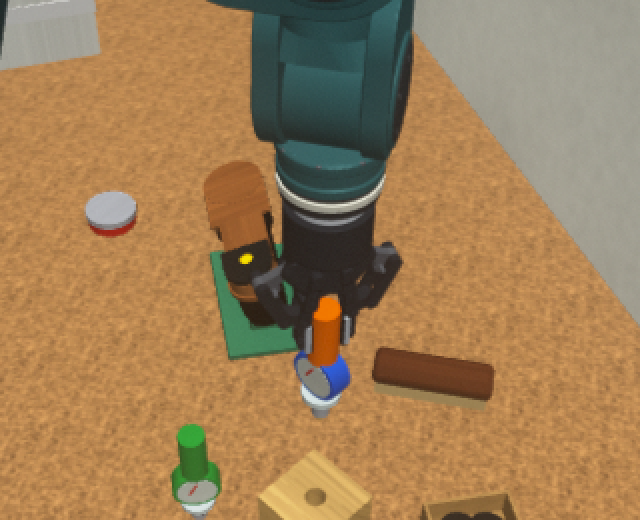

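The gauge is held upright by the orange grip (crop (325,330)), out of the block (315,497). Tilting and carrying it to above the dot (245,260).

Request:
servo_tool(steps=[0,0,-5,-5.04,-0.62,0,0,0,-5,-5.04,-0.62,0,0,0,-3,-5.04,-0.62,0,15,-4,0,0,0,0,28,-5,0,0,0,0,35,-5,0,0,0,0,35,-5,0,0,0,0,35,-5,0,0,0,0,30,-5,0,0,0,0,20,-3,0,0,0,0])

```text
clock: 10.35
position: [0.5, -0.0399, 0.3214]
orientation: [0.103, 0.701, 0.701, 0.081]
wrist_force: [1.0, -0.6, -1.2]
gripper_width: 0.0287
grasp_force: 70.4
```

```bash
cat > t4.py <<'E'
from h import *
p0,R0=tool(); go(DOT-.0054*N+.173*N,tilted(-N,R0)); print(state()["wrist_force"])
E
python3 t4.py
```

```text
turn deg [-0.3  -0.18 -0.  ] shift mm (old axes) [88.6 -9.2 -2.4] (new axes) [88.6 -9.2 -2.8]
[ 1.00919518 -0.61979597 -1.1602835 ]
```

Request:
servo_tool(steps=[15,-2,0,-0.3,-0.18,0,20,-2,0,0,0,0,20,-2,-1,0,0,0,18,-2,-1,0,0,0,10,-1.2,0,0,0,0,5.6,0,0,0,0,0,0,0,0,0,0,0,0,0,0,0,0,0,0,0,0,0,0,0,0,0,0,0,0,0])

```text
clock: 11.18
position: [0.4928, 0.0454, 0.3192]
orientation: [0.107, 0.701, 0.7, 0.082]
wrist_force: [0.0, 0.7, -2.6]
gripper_width: 0.0285
grasp_force: 70.4
```

```bash
python3 t4.py
python3 - <<'E'
from h import *
for n in("side","scene"):
    p,d,P=cloud(n); np.savez(n+"5.npz",p=p,d=d,P=P)
    if n=="side": a=p[100:230,230:390]
    else: a=p[80:210,270:430]
    b=a.repeat(4,0).repeat(4,1) if n=="side" else np.vstack([b[:300*1] if 0 else b[:0],b]) if 0 else b
    cv2.imwrite(f"pics/{n}5.png",cv2.resize(a,None,fx=4,fy=4,interpolation=2)[:,:,::-1])
x=[cv2.imread(f"pics/{n}5.png") for n in("side","scene")]
cv2.imwrite("pics/both5.png",cv2.resize(np.hstack(x),None,fx=.62,fy=.62))
# orange and blue points: gauge axis check
p0,R0=tool()
for n in("side","scene"):
    z=np.load(n+"5.npz");p,P=z["p"],z["P"]
    near=np.linalg.norm(P-(p0-N*.05),axis=-1)<.11
    for nm,lo,hi in(("or",(4,150,100),(14,255,255)),("bl",(108,120,50),(125,255,255)),("dot",(22,150,120),(35,255,255))):
        m=mask(p,lo,hi)&(near if nm!="dot" else np.linalg.norm(P-DOT,axis=-1)<.03)
        if m.sum(): Q=P[m]; v,u=np.nonzero(m); print(n,nm,m.sum(),(u.mean(),v.mean()),np.round(1e3*R0.inv().apply(Q.mean(0)-p0),1))
E
```

```text
turn deg [0.11 0.09 0.  ] shift mm (old axes) [ 3.3 -2.1 -0.1] (new axes) [ 3.3 -2.1 -0. ]
[ 0.02525039  0.67587952 -2.60990604]
side or 372 (np.float64(282.03494623655916), np.float64(139.38172043010752)) [-11.3  -0.6  -1.7]
side bl 138 (np.float64(294.3550724637681), np.float64(158.2173913043478)) [-22.6   7.7  51.8]
side dot 25 (np.float64(302.6), np.float64(188.92)) [  2.7  -3.7 174.4]
scene or 230 (np.float64(351.09565217391304), np.float64(129.7)) [11.7  4.4  4.3]
scene bl 317 (np.float64(343.70347003154575), np.float64(149.9274447949527)) [10.1  6.9 58.9]
scene dot 15 (np.float64(334.06666666666666), np.float64(187.66666666666666)) [  2.8  -5.5 174.2]
```

View pics/both5.png

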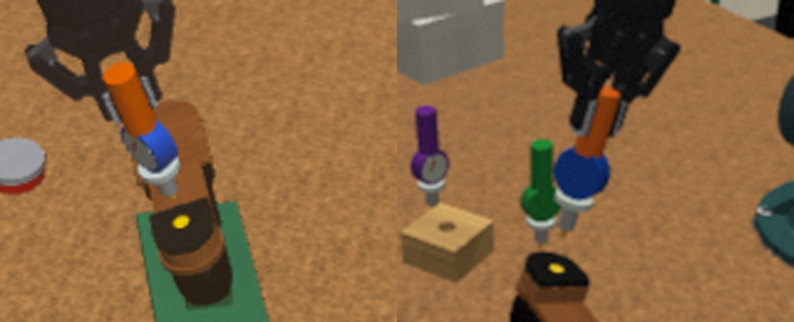

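Run:
```python
from h import *
p0,R0=tool()
z=R0.apply([0,0,1])
def proj(n,X): K,t,Rm=cam(n); q=K@(Rm.T@(X-t)); return np.round(q[:2]/q[2],1)
for n in("side","scene"):
    print(n,[(s,proj(n,p0+z*s/1e3)) for s in(-27,33,86,95,123,133,173)])
print(proj("side",DOT-.0054*N),proj("scene",DOT-.0054*N))
# brass/nose: lateral centre of bright nose pixels around predicted axis
for n in("side","scene"):
    q=np.load(n+"5.npz");p=q["p"]
    for s in(-10,10,103,115,123,128,133):
        u,v=proj(n,p0+z*s/1e3); v=int(round(v));u=int(round(u)); print(n,s,(u,v),p[v,u-8:u+9].sum(-1)//3)
```

```text
side [(-27, array([277.3, 127.8])), (33, array([286.1, 147.7])), (86, array([293.3, 164. ])), (95, array([294.4, 166.7])), (123, array([298. , 174.8])), (133, array([299.3, 177.7])), (173, array([304.1, 188.6]))]
scene [(-27, array([353.5, 115.6])), (33, array([346.6, 138.6])), (86, array([340.8, 157.7])), (95, array([339.8, 160.9])), (123, array([336.9, 170.4])), (133, array([335.9, 173.8])), (173, array([332. , 186.9]))]
[302.8 188.2] [333.4 187.5]
side -10 (280, 134) [ 45  54  65  76  73  77  79  77  79  82  81  80  82  78  72  70 114]
side 10 (283, 140) [ 50  60  62  67  72  76  78  78  79  83  81  79  80  78  78  81 119]
side 103 (296, 169) [198 191 152 106  93  97 126 175 198 194 186 155 142 136  78  88  89]
side 115 (297, 172) [110 137 140 144 143 135 136 138 137 119 102  94  89  94  92  90  89]
side 123 (298, 175) [ 79  79  79  74  80  94 104 109 112 112 110 101  91  91  88  89  91]
side 128 (299, 176) [ 81  81  79  78  88  97 107 112 115 110  99  90  91  91  89  90  90]
side 133 (299, 178) [ 82  82  81  84  81  90  98 106 110 104  89  90  91  92  90  90  88]
scene -10 (352, 122) [19 18 20 65 86 79 60 54 61 63 63 62 60 59 47 28 39]
scene 10 (349, 130) [23  8 16 34 77 90 72 60 64 65 65 63 62 56 54 38 25]
scene 103 (339, 164) [ 35  39  34  35  56  85  92  92 100 106 105 106 110 107 105  98 100]
scene 115 (338, 168) [ 59 109 145 149 131 103  90  84  85  84  81  74  91 111 120 119 121]
scene 123 (337, 170) [185 180 174 150 112  99  94  86  85  82  79  77  81 104 117 115 112]
scene 128 (336, 172) [103  99  94 104 101 110 115 109  92  82  82  86  82 102 118 116 112]
scene 133 (336, 174) [ 80  76  83 101 112 111 108 102  87  78  95 116 120 116 117 114 114]
```

The pictures show the gauge straight in the fingers: the tip is at side (299,178) and scene (337,174), within about 1.5 px of the predicted axis. The dot is at side (303,189), scene (334,188). Descending gently.

Request:
servo_tool(steps=[1.6,-1,5,0.11,0.09,0,1.7,-1.1,8,0,0,0,0,0,8,0,0,0,0,0,6,0,0,0,0,0,4,0,0,0,0,0,2,0,0,0,0,0,1,0,0,0,0,0,0,0,0,0,0,0,0,0,0,0,0,0,0,0,0,0])

```text
clock: 12.12
position: [0.4998, 0.0482, 0.2862]
orientation: [0.106, 0.701, 0.701, 0.082]
wrist_force: [-0.2, -0.4, -2.4]
gripper_width: 0.0288
grasp_force: 70.4
```

```bash
cat > t6.py <<'E'
from h import *
p0,R0=tool(); go(DOT-.0054*N+.133*N,tilted(-N,R0)); F=[]
for i in range(6):
    F.append(state()["wrist_force"]); grab_frame("side")
print("F",np.mean(F,0),np.mean(F,0)@N,np.std(np.array(F)@N))
E
python3 t6.py
```

```text
turn deg [ 0.03 -0.01 -0.  ] shift mm (old axes) [-0.7 -0.1  6.4] (new axes) [-0.7 -0.1  6.4]
F [ 0.10591426 -0.11970618 -2.17326729] -2.126886600922041 0.2327023971875737
```

Request:
servo_tool(steps=[-0.7,0,1.5,0,0,0,0,0,1.5,0,0,0,0,0,1.5,0,0,0,0,0,1.5,0,0,0,0,0,1,0,0,0,0,0,1,0,0,0,0,0,0.5,0,0,0,0,0,0,0,0,0,0,0,0,0,0,0,0,0,0,0,0,0])

```text
clock: 13.25
position: [0.5018, 0.0473, 0.2778]
orientation: [0.106, 0.701, 0.701, 0.082]
wrist_force: [-1.9, 0.8, -0.7]
gripper_width: 0.0285
grasp_force: 70.5
```

```bash
python3 t6.py
```

```text
turn deg [ 0.01 -0.01 -0.  ] shift mm (old axes) [-0.   0.1 -2.3] (new axes) [-0.   0.1 -2.3]
F [-1.46342209 -0.17692818 -0.32116893] 0.07077265750320741 0.41644421130819465
```

The push is already about 2.2 N; another 2.5 mm brings it to about 4 N.

Request:
servo_tool(steps=[0,0,0.5,0,0,0,0,0,0.5,0,0,0,0,0,0.5,0,0,0,0,0,0.5,0,0,0,0,0,0.5,0,0,0,0,0,0,0,0,0,0,0,0,0,0,0,0,0,0,0,0,0,0,0,0,0,0,0,0,0,0,0,0,0])

```text
clock: 14.38
position: [0.5026, 0.0472, 0.2753]
orientation: [0.106, 0.701, 0.701, 0.082]
wrist_force: [-2.5, -0.5, 1.3]
gripper_width: 0.0284
grasp_force: 70.8
```

```bash
python3 t6.py
python3 - <<'E'
from h import *
a=grab_frame("side")[0][110:220,240:370]; b=grab_frame("scene")[0][100:210,275:405]
cv2.imwrite("pics/f.png",cv2.resize(np.hstack([a,b]),None,fx=3,fy=3,interpolation=2)[:,:,::-1])
E
```

```text
turn deg [ 0.01 -0.02  0.  ] shift mm (old axes) [-0.   0.  -4.9] (new axes) [-0.   0.  -4.9]
F [-2.16322007  0.13617742  1.20858443] 1.7407059387691761 0.3243219434389141
```

View pics/f.png

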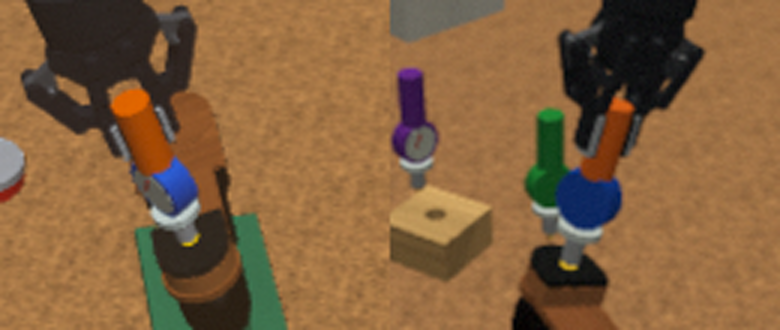

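The picture shows the nose square on the heel with the yellow dot just visible around the tip (crop (190,241) and (570,266)). The push is about 3.9 N, so I'm handing in.

```bash
python3 -c "from station import *; print(hand_in())"
```

```text
the job is handed in; nothing more can be done
None
```

The lift was pressed to its hard stop, and I handed the job in at about 15 s with the gripper holding the gauge square on the yellow dot at a measured push of about 3.9 N; the judge's verdict was not shown.

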